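Load a specimen shoe under the hold-down spring and shut the keeper

ROBOT

A 7-joint arm with a two-finger parallel gripper is mounted at the origin on a cart in front of the work surface, level with it; the furniture and walls round the work are solid. World frame = base frame: x ahead of the robot, y to its left, z up, the work surface at z = 0. Lengths are in mm, angles in rad, forces in N, time in s.
With the tool pointing down it reaches from about 400 to 875 mm from the base axis. Payload 4.4 kg.
Tool frame: the origin (TCP) lies at the very end of the fingers, on their centre line; the grasp point (between the pads) lies ctrl.grip_depth behind it (ctrl.grip_depth is the distance from the TCP to the grasp point, in mm); z points along the fingers, y is the direction in which the jaws open and shut (so a half turn about z gives the same grasp; the last joint's range is limited). The gripper opens to 85 mm and grips with 20 to 120 N. Pads are 22 mm wide; open, the fingers measure 114 mm over their backs; the gripper's body (76 mm by 85 mm) begins 54 mm behind the grasp point. The pads swing forward as they close: fully open they stand 13 mm farther back than shut.
Start: joints at [1.099, 0.628, 0.038, 1.517, -0.027, 0.996, -0.02], TCP at [256.618, -597.214, 231.313] pointing down, gripper open.
Joint ranges: [-3.06, 3.06], [-0.37, 2.12], [-1.25, 1.32], [0.18, 2.47], [-1.1, 4.24], [0.23, 1.98], [-2.94, 2.94]. Speed limits (rad/s): [2.57, 2.57, 3.14, 3.14, 3.14, 3.14, 3.14].

INTERFACE

Orientations are given as [roll, pitch, yaw] about the fixed x, y, z axes, in that order (R = Rz(yaw) Ry(pitch) Rx(roll)).
In Python, from cell import ctrl gives the robot as it stands.
- The arm moves only by the tool servo_tool, never from a script. Its argument "commands" is one flat list of numbers, 5 for each row, row after row: the shift along the tool's x, y, z in units of 25 mm (1.0 is 25 mm), then the turn about the tool's z in units of 6 degrees (1.0 is 6 degrees), then the closure, from 0 (fully open) to 1 (shut). In form: [tx, ty, tz, twist, gripper, tx, ty, tz, twist, gripper, ...]. A call has 1 to 10 rows; each row is the pose to reach, as a shift and turn from the pose commanded when the call began, along the tool's axes at that moment; what a row does not reach only later rows make up. A row lasts 1/12 s, in which the tool goes at most 41.7 mm and 7.16 degrees, less where a joint would pass 70% of its speed; a pose out of reach is approached as far as the arm can. A call with a gripper value outside its range is refused whole. The fingers move at their own pace and stop on an object; the grip force is fixed at half the most. Time passes only in rows, so rows that repeat a pose let the fingers close. It gives the time, the measured TCP pose, the force and the opening at its end, in the units of the state.
- ctrl.read_state(): the state, without advancing time (a new reading comes with each control period).
- ctrl.get_image(name): name is "side" or "top" or "wrist"; returns a dict with "img" (400x640x3 uint8, blue, green, red), "K" (3x3 intrinsics, pixels), "T" (4x4, takes a point from camera to world coordinates). Camera axes: x right, y down, z forward; pixel columns grow to the right and rows downward; lengths in mm; the calibration is good to about 2 mm. A picture is of the moment at which its call begins. There is no depth.
- ctrl.finish_job(): hands the job in, once; it reports no verdict.
The state is a dict: "clock": time; "qpos": joint angles; "qd": joint speeds; "tau": joint torques, N m; "eef_pos": TCP position; "tool_rot": TCP orientation; "force": force on the tool from outside, world axes, zero at the start; "torque": the same for the moment, N m; "width": finger opening in mm.
Only numpy, scipy, OpenCV 4.12 (cv2) and the standard library are available. Lean on these libraries where they do the work, as an engineer would, in place of code of your own. Each camera call takes 0.05 s, during which the arm holds its last target.

TASK

Load the wear specimen without picking anything up: press the steel shoe down flat in its channel with your fingertips on the ribbed thumb pad, keep pressing and slide it under the leaf spring until its nose is fully home against the stop block. Then push the red-knobbed keeper right round across the channel behind the shoe, and leave everything. Never lift the shoe, do not touch the leather test disc, and leave the things lying around where they are.

Things in the scene. Friction and masses are not known exactly. Their poses are not given: they have to be found in the camera images.
- bed: Loading bed, fixed on the worktop: blue plate 268 x 120 x 14 mm; two steel rails 7 mm high, 12 mm wide, 75 mm apart, make a channel along its x. Origin: centre of the underside. x: loading direction, towards stop block and leaf spring; y: to the left of that; z up. Channel floor at z = 14 mm. Nothing on the bed stands above 60 mm.
- stop_face (a point): Middle of the steel stop block's face that the shoe's nose must meet: bed x = 104 mm, 6 mm above the channel floor. The block with the spring's clamp and screws is at most 38 mm high.
- lifter_pins (a point): Point on the channel floor (bed x = 30 mm) midway between two sprung lifter pins 40 mm apart, 7.5 mm proud. They hold the shoe's nose up 8 to 9 mm, too high for the spring's mouth: a shoe merely pushed butts against the lip. Each pushes 3 N out, 4.5 N flush; 10 N down on the thumb pad lays the shoe flat (press about 20 N; sliding then takes 5 to 15 N).
- leaf_lip (a point): Middle of the upturned lip's edge, the mouth of the brass-coloured leaf spring (32 mm wide) that reaches from the stop block back over the channel: bed x = 63 mm, 13 mm above the channel floor when free. Behind it, at bed x = 69 mm, the spring's contact line lies 9 mm above the floor; it bears on the nose with 5 to 8 N. At home the lip ends 5 mm in front of the thumb rib.
- leaf_spring (a joint): Deflection of the leaf spring: 0 free, about 0.08 rad when the shoe's nose is under it.
- shoe: Specimen shoe, loose in the channel: bright steel plate 166 x 72 x 12 mm, about 0.65 kg, leather test disc glued on its rear. Origin: centre of the underside. x: towards its nose (face at x = 83 mm, 8 mm high, then a 7 mm long bevel), z up. At the start it lies tipped, nose up on the lifter pins, 50 to 64 mm short of home. Home: nose on the stop, origin at bed x = 21 mm, z = 14 mm.
- thumb_pad (a point): Middle of the ribbed thumb pad on the shoe's top face, 12 mm above its underside, at shoe x = 14 mm. The free pad reaches from shoe x = -18 mm (edge of the disc) to x = 31 mm, where a black thumb rib 46 mm wide (across), 6 mm long, 6 mm high crosses the shoe: a fingertip pressing just behind it can push the shoe along by it.
- shoe_nose (a point): Middle of the shoe's nose face, half-way up (6 mm above the underside).
- keeper (a joint): Angle of the swing keeper: 0 lying back along the right-hand rail (a little outward, below 0, at the start), grows clockwise seen from above, 1.571 fully shut across the channel, against its own stop. It stays where it is left (friction 0.05 N m). It would strike a shoe that is not home; shut, it stands 4 mm behind the seated shoe.
- keeper_knob (a point): Centre of the keeper's upright red knob, 17 mm across, from 32 to 56 mm above the worktop; 48 mm from the keeper's pivot. The keeper's steel arm, 12 mm wide, lies 22 to 29 mm above the worktop and ends 10 mm beyond the knob's centre.
- keeper_pivot (a point): The keeper's upright pivot axis, at bed x = -72 mm, y = -46 mm, at the height of the knob's centre. Its screw head reaches 33 mm above the worktop.
- test_disc: Red-brown leather test disc on the shoe, 63 mm across, 10 mm high, centre at shoe x = -50 mm; origin at the centre of its underside. Not to be touched.
- dust_brush: Brush with wooden handle, 47 x 153 x 14 mm, lying along the far side of the bed; leave it.
- refacing_stone: Grey refacing stone with a red patch, 32 x 72 x 22 mm, beyond the far side of the bed; leave it.
- stopwatch: White stopwatch, 65 x 58 x 14 mm, near the front edge to the right; leave it.
- loupe: Black loupe, 37 mm across, 42 mm high, on the left; leave it.
- pen_0: White and blue pen, 133 mm, on the left; leave it.
- disc_stack_0: Spare stack of leather discs, 63 mm across, 13 mm high, at the back left; leave it.

How it is judged:
By the outcome, as a careful person would: the job done as asked, in the order asked, and still so for the second after the job is handed in, with the robot touching nothing.
It also fails if it takes over 58 s, if anything falls off the work surface, if the arm or the gripper's body presses on something with over 40 N, if the wrist force passes 120 N, or if a joint passes its speed limit or range.

## Working session

There is one attempt and no reset: what is moved stays moved. The work goes in short steps, Python scripts to look and compute and a tool call to move; the robot and the scene stay as the last step left them, time stands still between calls to the robot, and variables do not carry over. Pictures are saved under pics/ and viewed, and the job is handed in when it is done.

Besides the shell and the picture viewer there is one more tool, called after "Request:" as name(argument=value, ...) on one line, values as JSON. servo_tool: Moves the arm, as the interface text tells. Its arguments: {"type":"object","properties":{"commands":{"type":"array","items":{"type":"number"}}},"required":["commands"]}

```bash
mkdir -p pics; python3 - <<'E'
from cell import ctrl
import cv2
for n in ["top","side"]:
    d=ctrl.get_image(n); cv2.imwrite(f"pics/{n}0.png",d["img"]); print(n,d["K"].tolist(),d["T"].round(4).tolist())
    import pickle; pickle.dump(d,open(f"pics/{n}0.pkl","wb"))
print(ctrl.read_state(), ctrl.grip_depth)
E
```

```text
top [[369.5448557832939, 0.0, 319.210005333618], [0.0, 369.5448557832939, 197.744635477485], [0.0, 0.0, 1.0]] [[0.0016, -0.9938, 0.1116, 504.7383], [-1.0, -0.0016, 0.0001, 354.3503], [0.0001, -0.1116, -0.9938, 945.361], [0.0, 0.0, 0.0, 1.0]]
side [[486.5217707275536, 0.0, 322.60999779461025], [0.0, 486.5217707275536, 192.06095331892269], [0.0, 0.0, 1.0]] [[-0.2292, -0.4696, 0.8526, -462.7748], [-0.9732, 0.0967, -0.2084, 615.3764], [0.0155, -0.8776, -0.4792, 638.7272], [0.0, 0.0, 0.0, 1.0]]
{'clock': 0.1, 'qpos': array([ 1.09919085,  0.62925674,  0.03842344,  1.5182471 , -0.0269942 ,
        0.99631577, -0.02000461]), 'qd': array([ 0.00178141, -0.00170318,  0.00070229, -0.00355694,  0.0009373 ,
        0.00049026,  0.00040654]), 'tau': array([ 3.00350177e-03, -5.64538801e+01,  1.23015527e+00, -1.93975085e+01,
        1.12025358e-02,  5.47404328e-03, -3.40380336e-05]), 'eef_pos': array([ 256.41267415, -596.68378235,  230.48533769]), 'tool_rot': array([-3.13988295e+00,  9.42072105e-06,  4.05821745e-01]), 'force': array([-0.56863796, -1.00456592, -0.6258215 ]), 'torque': array([-0.07855382,  0.01649093,  0.05470755]), 'width': 85.52713807978743} 18.700000000000003
```

View images.

View pics/top0.png

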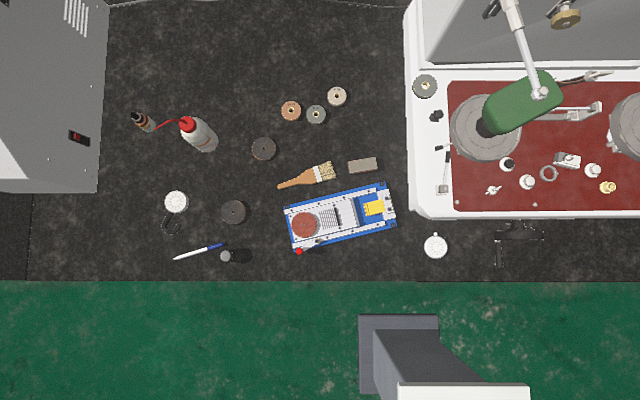

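View pics/side0.png

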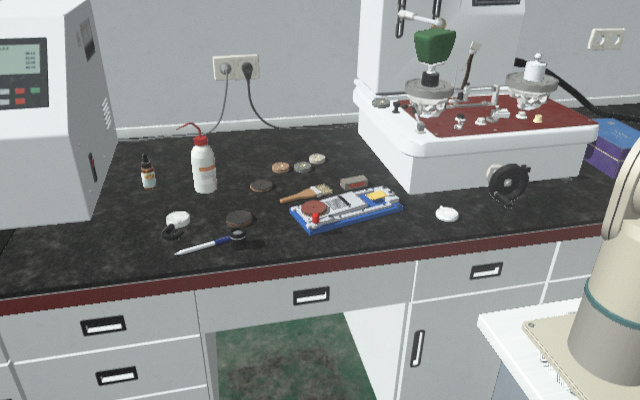

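```bash
cat > h.py <<'E'
import numpy as np, cv2, pickle
def proj(d,P):
    T=np.linalg.inv(d["T"]); p=T[:3,:3]@np.array(P,float)+T[:3,3]; q=d["K"]@p; return q[:2]/q[2]
def unproj(d,uv,z):
    r=d["T"][:3,:3]@np.linalg.inv(d["K"])@np.array([uv[0],uv[1],1.]); o=d["T"][:3,3]; return o+r*(z-o[2])/r[2]
E
python3 - <<'E'
from h import *
d=pickle.load(open("pics/top0.pkl","rb"))
c=cv2.resize(d["img"][170:265,270:410],None,fx=5.5,fy=5.5,interpolation=cv2.INTER_CUBIC); cv2.imwrite("pics/top0c.png",c)
print(proj(d,[0,0,0]))
d=pickle.load(open("pics/side0.pkl","rb"))
c=cv2.resize(d["img"][170:240,270:415],None,fx=5.5,fy=5.5,interpolation=cv2.INTER_CUBIC); cv2.imwrite("pics/side0c.png",c)
E
```

```text
[467.09646506 452.01277425]
```

View pics/top0c.png

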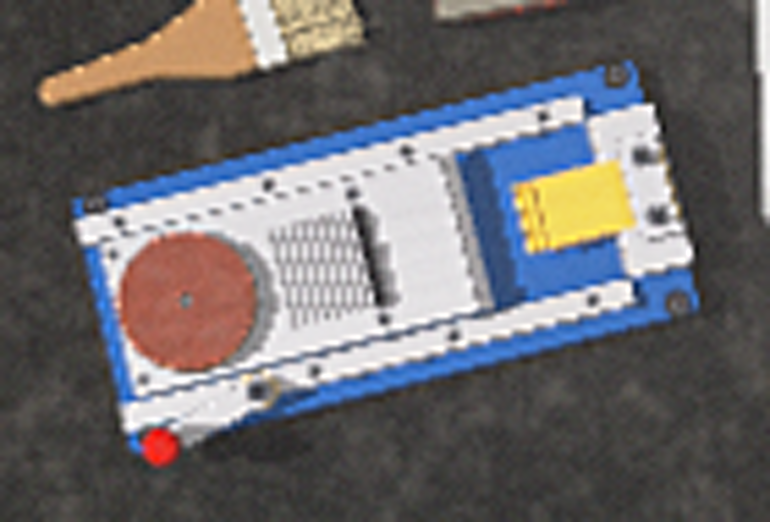

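View pics/side0c.png

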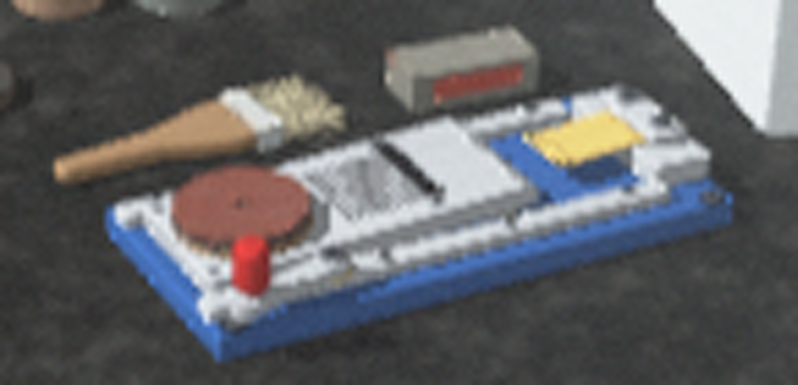

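```bash
cat > fit.py <<'E'
from h import *
from scipy.optimize import least_squares
def bed2w(p,P):
    x,y,t=p; P=np.atleast_2d(P).astype(float); c,s=np.cos(t),np.sin(t)
    return np.c_[x+c*P[:,0]-s*P[:,1], y+s*P[:,0]+c*P[:,1], P[:,2]]
def w2bed(p,P):
    x,y,t=p; P=np.atleast_2d(P).astype(float)-[x,y,0]; c,s=np.cos(t),np.sin(t)
    return np.c_[c*P[:,0]+s*P[:,1], -s*P[:,0]+c*P[:,1], P[:,2]]
def fit(obs,p0):
    # obs list of (cam,uv,Pbed)
    def f(p): return np.concatenate([proj(d,bed2w(p,P)[0])-uv for d,uv,P in obs])
    r=least_squares(f,p0,loss="soft_l1"); return r.x,f(r.x).reshape(-1,2)
E
python3 - <<'E'
from fit import *
t=pickle.load(open("pics/top0.pkl","rb")); s=pickle.load(open("pics/side0.pkl","rb"))
ct=lambda x,y:np.array([270+(x+.5)/5.5-.5,170+(y+.5)/5.5-.5])
obs=[(t,ct(75,200),[-134,60,14]),(t,ct(633,62),[134,60,14]),(t,ct(697,308),[134,-60,14]),
 (s,ct(105,212),[-134,60,14]),(s,ct(222,335),[-134,-60,14]),(s,ct(732,198),[134,-60,14])]
w=unproj(t,ct(390,255),14)
p,r=fit(obs,[w[0],w[1],-1.3]); print(p,r.round(2))
print("knob bed",w2bed(p,unproj(t,ct(160,447),50)), "lever z56 side",w2bed(p,unproj(s,ct(251,247),56)))
print("disc",w2bed(p,unproj(t,ct(186,300),36-0)))
print("rib top",w2bed(p,unproj(t,ct(372,257),38)))
print("nose top mid",w2bed(p,unproj(t,ct(468,230),33)))
print("lip",w2bed(p,unproj(t,ct(525,217),27)))
print("stone/brush", unproj(t,[332,165],10),unproj(t,[348,165],20), unproj(t,(405,218),60))
E
```

```text
[562.72699798 302.21824392  -1.31832642] [[-0.62  0.35]
 [ 0.04 -0.55]
 [ 1.16  0.42]
 [-0.28 -0.73]
 [-0.46  0.27]
 [ 0.44 -0.3 ]]
knob bed [[-119.46382103  -57.79455935   50.        ]] lever z56 side [[-120.45893577  -62.18649063   56.        ]]
disc [[-93.3192239    2.17829391  36.        ]]
rib top [[-8.09768253  0.05447713 38.        ]]
nose top mid [[37.13027733  1.3307884  33.        ]]
lip [[64.3485223   0.91538546 27.        ]]
stone/brush [694.57051176 321.6530008   10.        ] [692.60891117 281.28042712  20.        ] [555.63441584 148.76509385  60.        ]
```

```bash
cat > mv.py <<'E'
from cell import ctrl
from fit import *
P0=[562.727,302.218,-1.31833]
def plan(target,yaw=None,frm=None,fy=None):
    s=ctrl.read_state(); p=s["eef_pos"] if frm is None else np.array(frm); y=s["tool_rot"][2] if fy is None else fy
    d=np.array(target)-p; c,q=np.cos(y),np.sin(y)
    tx=c*d[0]+q*d[1]; ty=q*d[0]-c*d[1]; tz=-d[2]
    tw=0 if yaw is None else -((yaw-y+np.pi)%(2*np.pi)-np.pi)
    print("units",np.round([tx/25,ty/25,tz/25,np.degrees(tw)/6],3)); return
E
python3 - <<'E'
from mv import *
plan([440,-100,280],1.1)
s=ctrl.read_state();
h=bed2w(P0,[[-24,0,200]])[0]; print(h)
plan(h,1.823,frm=[440,-100,280],fy=1.1)
t=pickle.load(open("pics/top0.pkl","rb")); d=pickle.load(open("pics/side0.pkl","rb"))
import cv2
pr=lambda d:d["K"]@np.linalg.inv(d["T"])[:3]
X=cv2.triangulatePoints(pr(t),pr(d),np.array([[410.],[213]]),np.array([[413.],[142]])); print((X[:3]/X[3]).ravel())
E
```

```text
units [ 14.59  -15.355  -1.981  -6.629]
[556.73197138 325.45718312 200.        ]
units [17.285 -3.558  3.2   -6.904]
[554.54728914 151.84490411 180.99803377]
```

Request:
servo_tool(commands=[14.6, -15.4, -2, -6.6, 1, 14.6, -15.4, -2, -6.6, 1, 14.6, -15.4, -2, -6.6, 1, 14.6, -15.4, -2, -6.6, 1, 14.6, -15.4, -2, -6.6, 1, 14.6, -15.4, -2, -6.6, 1, 14.6, -15.4, -2, -6.6, 1, 14.6, -15.4, -2, -6.6, 1, 14.6, -15.4, -2, -6.6, 1, 14.6, -15.4, -2, -6.6, 1])

```text
clock: 0.93
eef_pos: [400.0, -206.0, 270.5]
tool_rot: [-3.141, 0.0, 1.096]
force: [1.2, -0.3, 0.0]
width: 0.1
```

```bash
python3 - <<'E'
from mv import *
plan([480,100,280],1.5)
h=bed2w(P0,[[-24,0,200]])[0]
plan(h,1.823,frm=[480,100,280],fy=1.5)
E
```

```text
units [12.351 -2.745 -0.379 -3.854]
units [ 9.213  2.424  3.2   -3.084]
```

Request:
servo_tool(commands=[12.4, -2.7, -0.4, -3.9, 1, 12.4, -2.7, -0.4, -3.9, 1, 12.4, -2.7, -0.4, -3.9, 1, 12.4, -2.7, -0.4, -3.9, 1, 12.4, -2.7, -0.4, -3.9, 1, 12.4, -2.7, -0.4, -3.9, 1, 12.4, -2.7, -0.4, -3.9, 1, 12.4, -2.7, -0.4, -3.9, 1])

```text
clock: 1.6
eef_pos: [481.7, 103.7, 280.6]
tool_rot: [3.141, -0.003, 1.51]
force: [1.2, 0.8, 0.7]
width: -0.2
```

Request:
servo_tool(commands=[9.2, 2.4, 3.2, -3.1, 1, 9.2, 2.4, 3.2, -3.1, 1, 9.2, 2.4, 3.2, -3.1, 1, 9.2, 2.4, 3.2, -3.1, 1, 9.2, 2.4, 3.2, -3.1, 1, 9.2, 2.4, 3.2, -3.1, 1, 9.2, 2.4, 3.2, -3.1, 1, 9.2, 2.4, 3.2, -3.1, 1])

```text
clock: 2.27
eef_pos: [554.8, 326.9, 198.2]
tool_rot: [-3.138, -0.001, 1.834]
force: [0.2, -1.2, -0.7]
width: -0.1
```

```bash
python3 - <<'E'
from mv import *
d=ctrl.get_image("wrist"); pickle.dump(d,open("pics/w1.pkl","wb")); cv2.imwrite("pics/w1.png",d["img"]); print(d["K"].tolist(),d["T"].round(3).tolist())
s=ctrl.read_state(); print({k:np.round(v,3) for k,v in s.items()}); print("TCP bed",w2bed(P0,s["eef_pos"]))
E
```

```text
[[290.8477330108441, 0.0, 320.13238389618056], [0.0, 290.8477330108441, 200.21834128677602], [0.0, 0.0, 1.0]] [[0.965, 0.25, 0.074, 534.563], [0.261, -0.922, -0.286, 399.852], [-0.003, 0.295, -0.955, 340.758], [0.0, 0.0, 0.0, 1.0]]
{'clock': np.float64(2.317), 'qpos': array([-0.31 ,  0.687, -0.45 ,  1.56 ,  0.339,  0.976, -0.603]), 'qd': array([ 0.038, -0.04 ,  0.02 ,  0.018,  0.005,  0.004,  0.001]), 'tau': array([-1.9270e+00, -5.5344e+01, -6.5350e+00, -1.8285e+01, -1.2600e-01,
       -1.4000e-01, -1.5000e-02]), 'eef_pos': array([555.488, 324.53 , 199.108]), 'tool_rot': array([-3.139e+00,  1.000e-03,  1.832e+00]), 'force': array([ 0.684, -0.934,  0.15 ]), 'torque': array([-0.016, -0.046,  0.04 ]), 'width': np.float64(-0.429)}
TCP bed [[-23.41314856  -1.436087   199.10832406]]
```

View pics/w1.png

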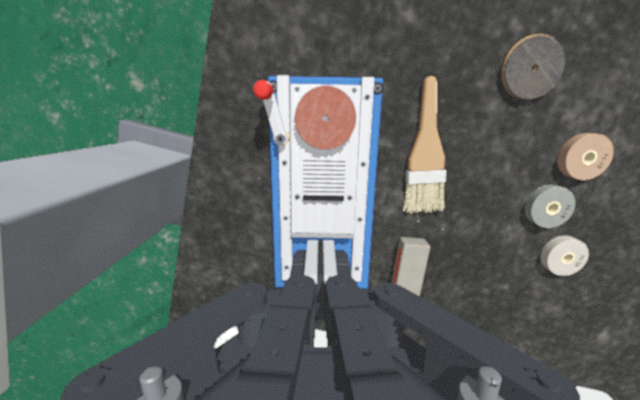

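```bash
python3 - <<'E'
from h import *
d=pickle.load(open("pics/w1.pkl","rb"))
c=cv2.resize(d["img"][65:300,255:395],None,fx=4,fy=4,interpolation=cv2.INTER_CUBIC); cv2.imwrite("pics/w1c.png",c[:560]); cv2.imwrite("pics/w1d.png",c[520:])
E
```

```text
(no output)
```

View pics/w1c.png

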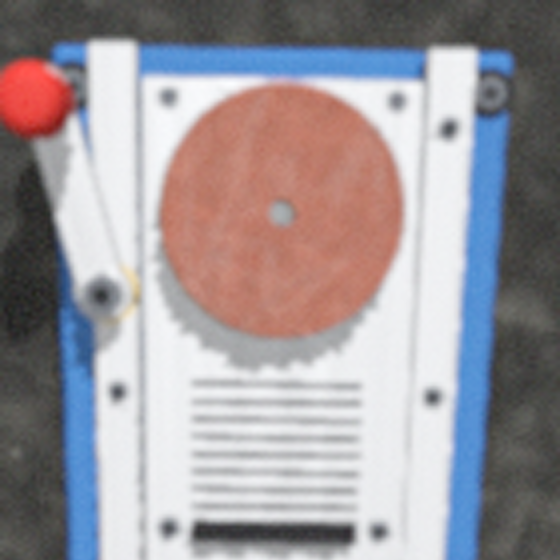

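View pics/w1d.png

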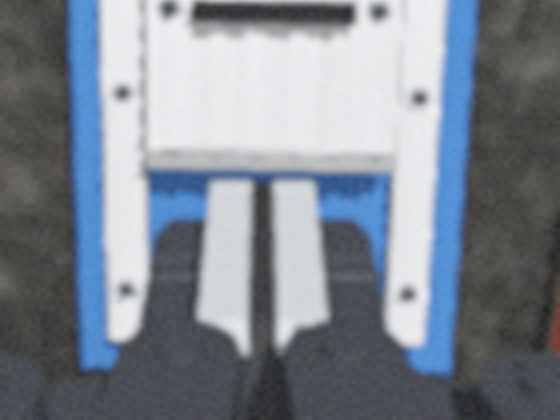

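```bash
python3 - <<'E'
from mv import *
t=pickle.load(open("pics/top0.pkl","rb")); s=pickle.load(open("pics/side0.pkl","rb")); w=pickle.load(open("pics/w1.pkl","rb"))
ct=lambda x,y:np.array([270+(x+.5)/5.5-.5,170+(y+.5)/5.5-.5])
cw=lambda x,y:np.array([255+(x+.5)/4-.5,65+(y+.5)/4-.5])
ob1=[(t,ct(75,200),[-134,60,14]),(t,ct(633,62),[134,60,14]),(t,ct(697,308),[134,-60,14]),(t,ct(259,389),[-72,-46,33]),
 (s,ct(105,212),[-134,60,14]),(s,ct(222,335),[-134,-60,14]),(s,ct(732,198),[134,-60,14])]
ob2=[(w,cw(53,44),[-134,-60,14]),(w,cw(512,53),[-134,60,14]),(w,cw(102,294),[-72,-46,33])]
for n,o in (("ts",ob1),("w",ob2),("all",ob1+ob2)):
    p,r=fit(o,P0); print(n,p.round(3)); print(r.round(1).tolist())
for n,uv,z in (("knob",cw(35,92),56),("disc ctr",cw(281,213),37),("rib rear top",cw(273,523),37.5),("rib front top",cw(273,543),38.),("nose top",cw(272,155+520),34),("nose L",cw(147,675),34),("nose R",cw(397,680),34),("disc",cw(281,213),36),("rear edge",cw(280,76),26)):
    print(n,w2bed(p,unproj(w,uv,z)).round(1))
E
```

```text
ts [563.156 302.173  -1.319]
[[-0.6, 0.1], [0.1, -0.7], [1.2, 0.3], [-0.0, 0.6], [-0.3, -0.8], [-0.5, 0.1], [0.4, -0.4]]
w [562.606 303.175  -1.326]
[[-0.3, -0.0], [0.4, -0.1], [-0.2, 0.2]]
all [562.884 303.048  -1.323]
[[-0.9, 0.0], [-0.1, -0.4], [0.8, 0.6], [-0.5, 0.6], [-0.6, -0.9], [-1.1, 0.2], [0.2, -0.2], [-0.3, 0.3], [0.3, -0.0], [-0.1, 0.4]]
knob [[-119.8  -57.    56. ]]
disc ctr [[-93.5   0.1  37. ]]
rib rear top [[-12.6  -0.4  37.5]]
rib front top [[-7.  -0.3 38. ]]
nose top [[33.7  0.2 34. ]]
nose L [[ 34.4 -35.5  34. ]]
nose R [[34.7 36.  34. ]]
disc [[-93.5   0.2  36. ]]
rear edge [[-126.5   -0.7   26. ]]
```

```bash
sed -i 's/^P0=.*/P0=[562.8,303.05,-1.3235]/' mv.py; python3 - <<'E'
from mv import *
h=bed2w(P0,[[-25,0,45]])[0]; print(h)
plan(h,1.818)
print(ctrl.read_state()["eef_pos"],ctrl.read_state()["tool_rot"])
E
```

```text
[556.68041411 327.28944448  45.        ]
units [0.094 0.075 6.164 0.13 ]
[555.48800065 324.530211   199.10832406] [-3.13917771e+00  7.63966334e-04  1.83159499e+00]
```

Request:
servo_tool(commands=[0.09, 0.08, 6.16, 0.12, 1, 0.09, 0.08, 6.16, 0.12, 1, 0.09, 0.08, 6.16, 0.12, 1, 0.09, 0.08, 6.16, 0.12, 1, 0.09, 0.08, 6.16, 0.12, 1, 0.09, 0.08, 6.16, 0.12, 1, 0.09, 0.08, 6.16, 0.12, 1, 0.09, 0.08, 6.16, 0.12, 1])

```text
clock: 2.98
eef_pos: [559.7, 327.6, 49.6]
tool_rot: [3.137, -0.001, 1.817]
force: [0.5, -0.0, 0.1]
width: -0.1
```

```bash
python3 - <<'E'
from mv import *
for i in range(3):
    d=ctrl.get_image("wrist"); s=ctrl.read_state(); print(w2bed(P0,s["eef_pos"]).round(2),s["tool_rot"],s["force"].round(1))
pickle.dump(d,open("pics/w2.pkl","wb")); cv2.imwrite("pics/w2.png",d["img"])
d=ctrl.get_image("side"); cv2.imwrite("pics/s2.png",cv2.resize(d["img"][140:240,250:415],None,fx=4.8,fy=4.8,interpolation=cv2.INTER_CUBIC))
h=bed2w(P0,[[-25,0,45]])[0];plan(h,1.818)
E
```

```text
[[-24.68   2.83  49.42]] [ 3.13692112e+00 -1.40811834e-03  1.81664180e+00] [-0.4 -0.3  0.6]
[[-24.67   2.53  49.1 ]] [ 3.13749049e+00 -1.15892560e-03  1.81681657e+00] [ 0.2 -0.1 -0.6]
[[-24.62   2.2   48.65]] [ 3.13820215e+00 -8.90068411e-04  1.81701732e+00] [0.3 0.7 0.9]
units [ 0.017 -0.076  0.128 -0.008]
```

View pics/w2.png

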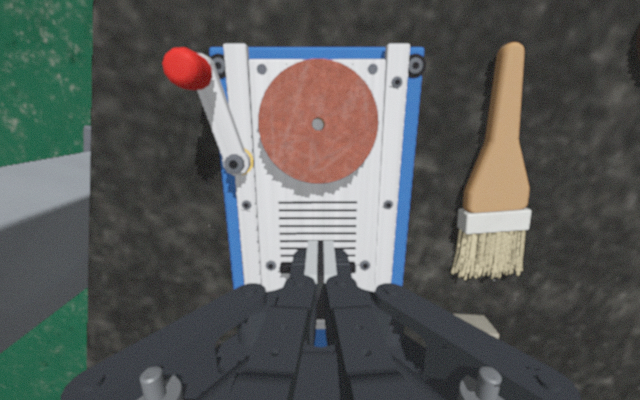

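View pics/s2.png

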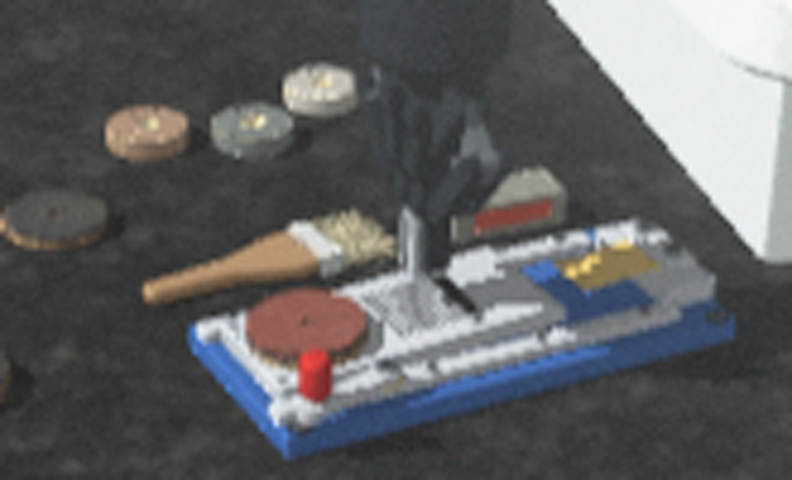

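Request:
servo_tool(commands=[0, 0, 0.3, 0, 1, 0, 0, 0.5, 0, 1, 0, 0, 0.5, 0, 1, 0, 0, 0.5, 0, 1, 0, 0, 0.5, 0, 1])

```text
clock: 3.6
eef_pos: [557.5, 327.0, 33.6]
tool_rot: [-3.141, 0.0, 1.818]
force: [0.7, -0.4, 0.2]
width: 0.1
```

```bash
cat >st.py <<'E'
from mv import *
s=ctrl.read_state(); f=s["force"]; t=P0[2]; print("clk",round(float(s["clock"]),2),"bed",w2bed(P0,s["eef_pos"]).round(2),s["tool_rot"].round(3),"F bed",(np.cos(t)*f[0]+np.sin(t)*f[1]).round(1),(-np.sin(t)*f[0]+np.cos(t)*f[1]).round(1),f[2].round(1))
E
python3 st.py
```

```text
clk 3.6 bed [[-24.49   0.72  33.61]] [-3.141  0.     1.818] F bed 0.5 0.6 0.2
```

Request:
servo_tool(commands=[0, 0, 0.1, 0, 1, 0, 0, 0.2, 0, 1, 0, 0, 0.25, 0, 1, 0, 0, 0.25, 0, 1, 0, 0, 0.25, 0, 1, 0, 0, 0.25, 0, 1])

```text
clock: 4.1
eef_pos: [558.1, 327.0, 28.3]
tool_rot: [3.141, 0.0, 1.817]
force: [-0.2, -1.5, 6.3]
width: 0.1
```

```bash
python3 st.py
```

```text
clk 4.1 bed [[-24.38   1.33  28.32]] [3.141 0.    1.817] F bed 1.4 -0.5 6.3
```

Contact, 6 N. Press further.

Request:
servo_tool(commands=[0, 0, 0.1, 0, 1, 0, 0, 0.2, 0, 1, 0, 0, 0.2, 0, 1, 0, 0, 0.2, 0, 1, 0, 0, 0.2, 0, 1, 0, 0, 0.2, 0, 1])

```text
clock: 4.6
eef_pos: [558.2, 326.9, 26.0]
tool_rot: [3.14, 0.001, 1.817]
force: [-4.6, -4.6, 24.1]
width: 0.1
```

```bash
python3 st.py
```

```text
clk 4.6 bed [[-24.21   1.41  26.04]] [3.140e+00 1.000e-03 1.817e+00] F bed 3.3 -5.6 24.1
```

Request:
servo_tool(commands=[-0.1, 0, 0, 0, 1, -0.2, 0, 0, 0, 1, -0.3, 0, 0, 0, 1, -0.4, 0, 0, 0, 1, -0.5, 0, 0, 0, 1, -0.6, 0, 0, 0, 1, -0.7, 0, 0, 0, 1, -0.8, 0, 0, 0, 1, -0.8, 0, 0, 0, 1])

```text
clock: 5.35
eef_pos: [562.8, 313.7, 26.1]
tool_rot: [3.136, -0.008, 1.819]
force: [-4.0, 4.3, 16.2]
width: 0.0
```

```bash
python3 st.py; python3 - <<'E'
from mv import *
d=ctrl.get_image("side"); cv2.imwrite("pics/s3.png",cv2.resize(d["img"][140:240,250:415],None,fx=4.8,fy=4.8,interpolation=cv2.INTER_CUBIC))
E
```

```text
clk 5.35 bed [[-10.34   2.63  26.09]] [ 3.136 -0.008  1.819] F bed -5.2 -2.8 16.2
```

View pics/s3.png

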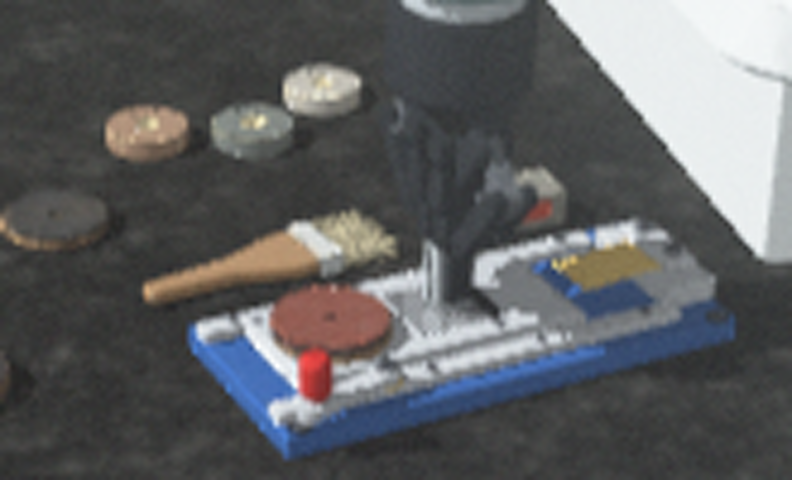

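Request:
servo_tool(commands=[0, 0, 0.1, 0, 1, -0.1, -0.04, 0.1, 0, 1, -0.2, -0.05, 0.1, 0, 1, -0.3, -0.05, 0.1, 0, 1, -0.4, -0.05, 0.1, 0, 1, -0.5, -0.05, 0.1, 0, 1, -0.6, -0.05, 0.1, 0, 1, -0.7, -0.05, 0.1, 0, 1, -0.8, -0.05, 0.1, 0, 1, -0.8, -0.05, 0.1, 0, 1])

```text
clock: 6.23
eef_pos: [566.7, 298.2, 26.0]
tool_rot: [3.132, -0.013, 1.821]
force: [-7.5, 9.1, 28.8]
width: -0.2
```

```bash
python3 st.py; python3 - <<'E'
from mv import *
d=ctrl.get_image("side"); cv2.imwrite("pics/s4.png",cv2.resize(d["img"][140:240,250:415],None,fx=4.8,fy=4.8,interpolation=cv2.INTER_CUBIC))
E
```

```text
clk 6.23 bed [[ 5.67  2.63 25.99]] [ 3.132 -0.013  1.821] F bed -10.6 -5.0 28.8
```

View pics/s4.png

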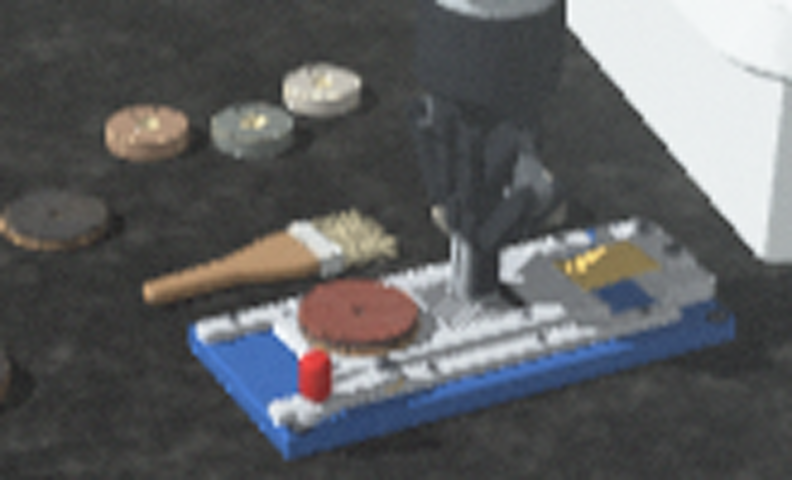

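Request:
servo_tool(commands=[-0.1, 0, -0.04, 0, 1, -0.2, 0, -0.04, 0, 1, -0.3, -0.02, -0.04, 0, 1, -0.4, -0.02, -0.04, 0, 1, -0.5, -0.02, -0.04, 0, 1, -0.6, -0.02, -0.04, 0, 1, -0.7, -0.02, -0.04, 0, 1, -0.8, -0.02, -0.04, 0, 1, -0.9, -0.02, -0.04, 0, 1, -0.9, -0.02, -0.04, 0, 1])

```text
clock: 7.12
eef_pos: [572.2, 277.1, 26.1]
tool_rot: [3.131, -0.014, 1.822]
force: [-4.2, 11.5, 21.9]
width: 0.1
```

```bash
python3 st.py
```

```text
clk 7.12 bed [[27.42  2.76 26.05]] [ 3.131 -0.014  1.822] F bed -12.2 -1.3 21.9
```

Request:
servo_tool(commands=[-0.1, 0, 0, 0, 1, -0.2, 0, 0, 0, 1, -0.3, 0, 0, 0, 1, -0.4, 0, 0, 0, 1, -0.5, 0, 0, 0, 1, -0.6, 0, 0, 0, 1, -0.6, 0, 0, 0, 1])

```text
clock: 7.7
eef_pos: [575.6, 263.7, 26.1]
tool_rot: [3.131, -0.016, 1.822]
force: [-5.6, 13.4, 22.5]
width: -0.1
```

```bash
python3 st.py
```

```text
clk 7.7 bed [[41.3   2.75 26.05]] [ 3.131 -0.016  1.822] F bed -14.4 -2.1 22.5
```

Request:
servo_tool(commands=[-0.1, 0, 0, 0, 1, -0.15, 0, 0, 0, 1, -0.2, 0, 0, 0, 1, -0.2, 0, 0, 0, 1])

```text
clock: 8.03
eef_pos: [575.6, 263.6, 26.1]
tool_rot: [3.129, -0.022, 1.825]
force: [-7.1, 19.7, 18.6]
width: -0.2
```

```bash
python3 st.py
```

```text
clk 8.03 bed [[41.41  2.78 26.12]] [ 3.129 -0.022  1.825] F bed -20.8 -2.0 18.6
```

Request:
servo_tool(commands=[-0.1, 0, 0.06, 0, 1, -0.2, 0, 0.1, 0, 1, -0.2, 0, 0.1, 0, 1, -0.2, 0, 0.1, 0, 1])

```text
clock: 8.37
eef_pos: [575.7, 263.6, 26.0]
tool_rot: [3.128, -0.027, 1.828]
force: [-13.5, 24.5, 33.4]
width: -0.1
```

```bash
python3 st.py; python3 - <<'E'
from mv import *
for n in("side","top"):
    d=ctrl.get_image(n); pickle.dump(d,open(f"pics/{n}5.pkl","wb"))
    y0,y1,x0,x1=(140,240,250,415) if n=="side" else (170,265,270,410)
    cv2.imwrite(f"pics/{n}5.png",cv2.resize(d["img"][y0:y1,x0:x1],None,fx=4.8,fy=4.8,interpolation=cv2.INTER_CUBIC))
E
```

```text
clk 8.37 bed [[41.43  2.8  26.02]] [ 3.128 -0.027  1.828] F bed -27.0 -7.1 33.4
```

View pics/side5.png

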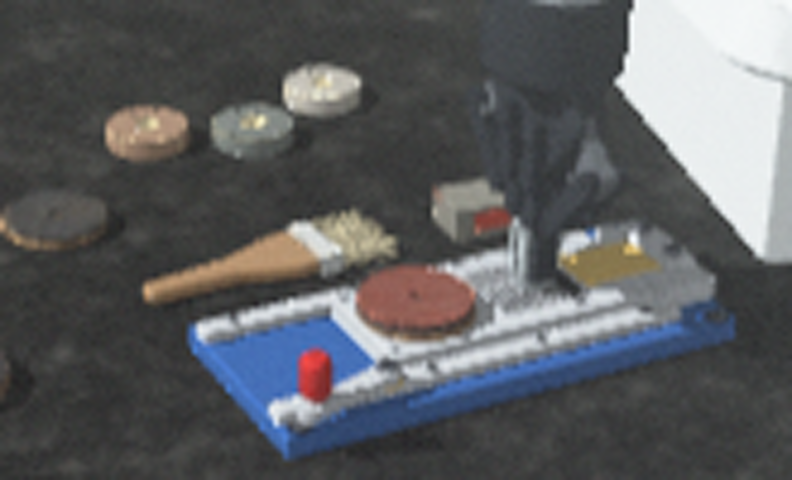

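View pics/top5.png

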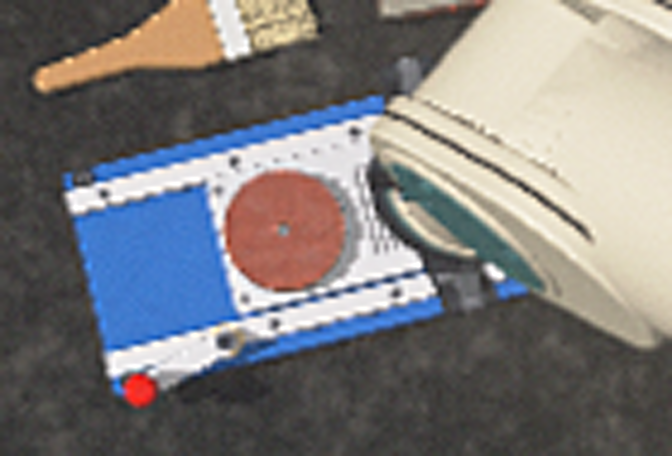

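Request:
servo_tool(commands=[0.1, 0, -0.04, 0, 1, 0.2, 0, -0.08, 0, 1, 0.3, 0, -0.12, 0, 1, 0.4, 0, -0.16, 0, 1, 0.4, 0, -0.16, 0, 1])

```text
clock: 8.88
eef_pos: [575.5, 263.7, 26.1]
tool_rot: [3.131, -0.015, 1.823]
force: [-3.1, 13.6, 11.9]
width: 0.1
```

```bash
python3 st.py
```

```text
clk 8.88 bed [[41.31  2.69 26.09]] [ 3.131 -0.015  1.823] F bed -13.9 0.3 11.9
```

Request:
servo_tool(commands=[0.1, 0, -0.02, 0, 1, 0.2, 0, -0.04, 0, 1, 0.3, 0, -0.06, 0, 1, 0.3, 0, -0.06, 0, 1])

```text
clock: 9.22
eef_pos: [575.2, 263.8, 26.1]
tool_rot: [3.134, -0.006, 1.82]
force: [0.9, 6.4, 6.4]
width: -0.1
```

```bash
python3 st.py
```

```text
clk 9.22 bed [[41.09  2.39 26.14]] [ 3.134 -0.006  1.82 ] F bed -6.0 2.5 6.4
```

Request:
servo_tool(commands=[0.05, 0, -0.04, 0, 1, 0.1, 0, -0.1, 0, 1, 0.14, 0, -0.2, 0, 1, 0.2, 0, -0.4, 0, 1, 0.2, 0, -1, 0, 1, 0.2, 0, -2, 0, 1, 0.2, 0, -3.2, 0, 1, 0.2, 0, -3.2, 0, 1])

```text
clock: 9.88
eef_pos: [574.6, 263.7, 109.3]
tool_rot: [3.135, -0.0, 1.816]
force: [-0.1, 0.5, -0.0]
width: 0.0
```

```bash
python3 st.py; python3 - <<'E'
from mv import *
for n in("side","wrist"):
    d=ctrl.get_image(n); pickle.dump(d,open(f"pics/{n}6.pkl","wb"))
    cv2.imwrite(f"pics/{n}6.png",cv2.resize(d["img"][140:240,250:415],None,fx=4.8,fy=4.8,interpolation=cv2.INTER_CUBIC) if n=="side" else d["img"])
E
```

```text
clk 9.88 bed [[ 41.04   1.83 109.3 ]] [ 3.135 -0.     1.816] F bed -0.6 0.0 -0.0
```

View pics/side6.png

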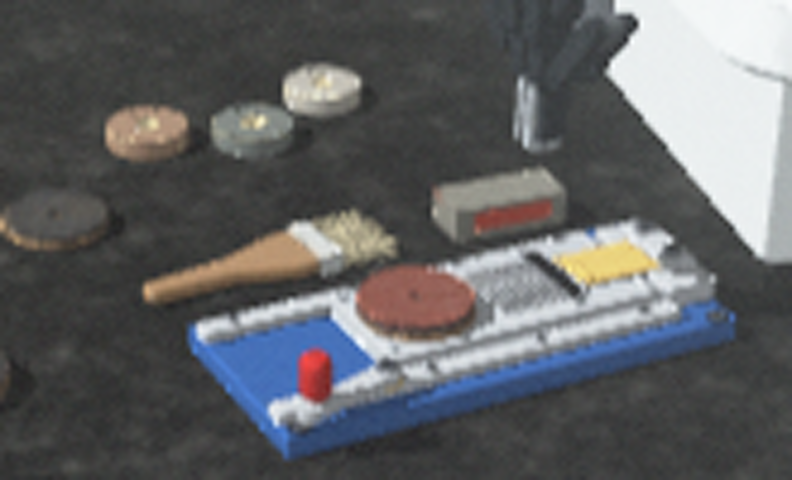

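View pics/wrist6.png

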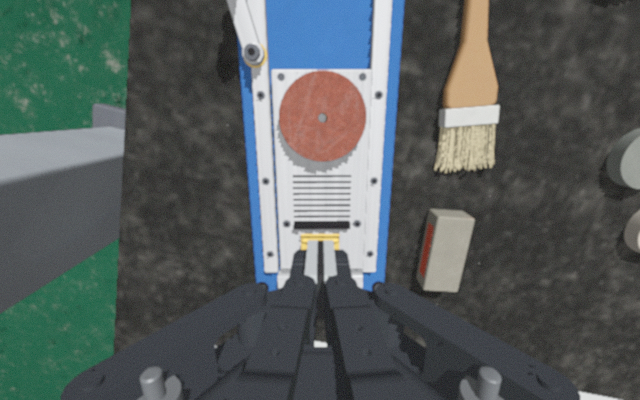

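Request:
servo_tool(commands=[6.1, -3.6, 0, 0, 1, 6.1, -3.6, 0, 0, 1, 6.1, -3.6, 0, 0, 1, 6.1, -3.6, 0, 0, 1, 6.1, -3.6, 0, 0, 1, 6.1, -3.6, 0, 0, 1, 6.1, -3.6, 0, 0, 1])

```text
clock: 10.57
eef_pos: [446.5, 388.5, 103.1]
tool_rot: [-3.14, 0.003, 1.819]
force: [1.5, -0.7, 0.5]
width: -0.3
```

```bash
python3 st.py
```

```text
clk 10.57 bed [[-111.3   -91.84  103.06]] [-3.140e+00  3.000e-03  1.819e+00] F bed 1.1 1.3 0.5
```

Request:
servo_tool(commands=[0, 0, 1.5, 0, 1, 0, 0, 2.5, 0, 1, 0, 0, 2.5, 0, 1, 0, 0, 2.5, 0, 1, 0, 0, 2.5, 0, 1, 0, 0, 2.5, 0, 1])

```text
clock: 11.07
eef_pos: [448.8, 389.6, 43.1]
tool_rot: [3.139, -0.001, 1.816]
force: [-0.3, -0.7, 1.0]
width: 0.4
```

```bash
python3 st.py; python3 - <<'E'
from mv import *
for n in("side","wrist"):
    d=ctrl.get_image(n); pickle.dump(d,open(f"pics/{n}7.pkl","wb"))
    cv2.imwrite(f"pics/{n}7.png",cv2.resize(d["img"][140:240,250:415],None,fx=4.8,fy=4.8,interpolation=cv2.INTER_CUBIC) if n=="side" else d["img"])
E
python3 st.py
```

```text
clk 11.07 bed [[-111.83  -89.37   43.14]] [ 3.139e+00 -1.000e-03  1.816e+00] F bed 0.6 -0.5 1.0
clk 11.17 bed [[-112.14  -89.61   43.17]] [ 3.139e+00 -1.000e-03  1.817e+00] F bed 0.3 0.6 0.6
```

View pics/side7.png

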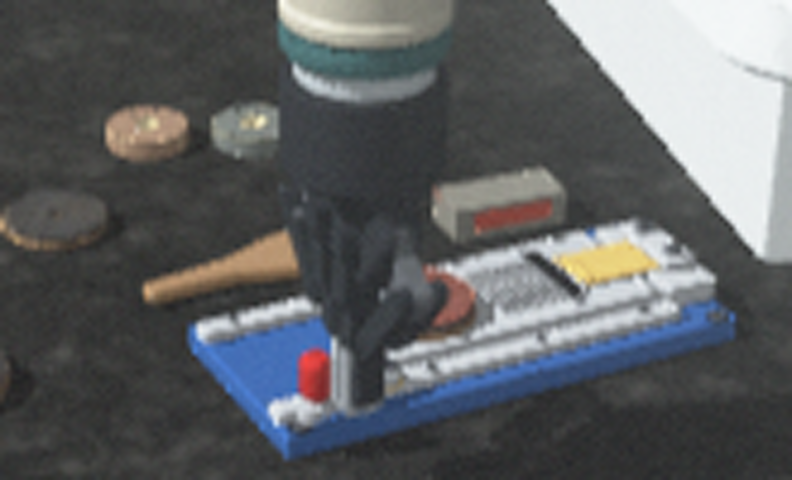

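View pics/wrist7.png

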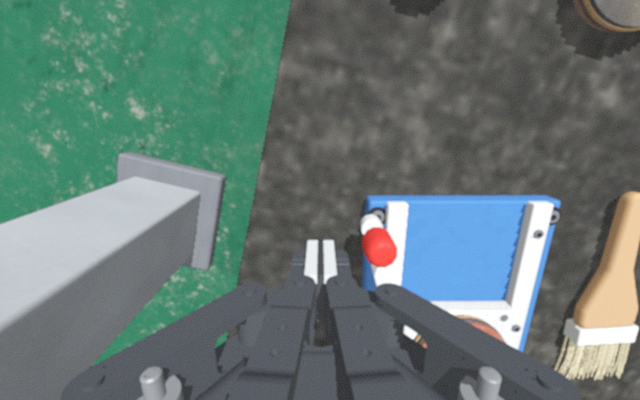

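Request:
servo_tool(commands=[0, 0.2, 0.06, 0, 1, 0, 0.4, 0.1, 0, 1, 0, 0.6, 0.1, 0, 1, 0, 0.8, 0.1, 0, 1, 0, 1, 0.1, 0, 1, 0, 1.2, 0.1, 0, 1, 0, 1.4, 0.1, 0, 1, 0, 1.6, 0.1, 0, 1, 0, 1.6, 0.1, 0, 1])

```text
clock: 11.92
eef_pos: [487.8, 398.9, 39.1]
tool_rot: [3.14, 0.0, 1.816]
force: [-0.3, -1.0, -0.3]
width: -0.1
```

```bash
python3 st.py; python3 - <<'E'
from mv import *
for n in("side","wrist"):
    d=ctrl.get_image(n); pickle.dump(d,open(f"pics/{n}8.pkl","wb"))
    cv2.imwrite(f"pics/{n}8.png",cv2.resize(d["img"][140:240,250:415],None,fx=4.8,fy=4.8,interpolation=cv2.INTER_CUBIC) if n=="side" else d["img"])
E
python3 st.py
```

```text
clk 11.92 bed [[-111.33  -49.28   39.05]] [3.14  0.    1.816] F bed 0.9 -0.6 -0.3
clk 12.02 bed [[-111.77  -50.1    39.18]] [ 3.141 -0.     1.817] F bed 0.1 -0.2 0.6
```

View pics/side8.png

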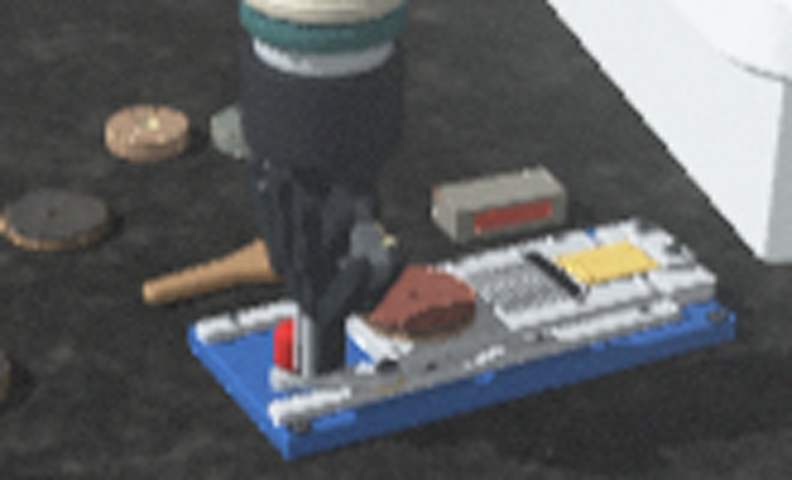

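View pics/wrist8.png

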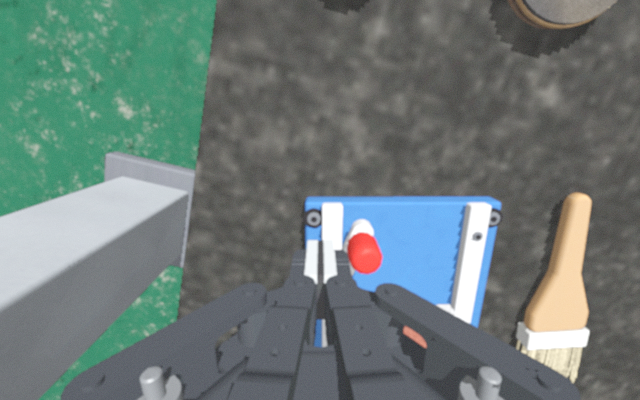

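```bash
python3 - <<'E'
from mv import *
w=pickle.load(open("pics/wrist8.pkl","rb"))
hsv=w["img"].astype(int); m=(hsv[...,2]>170)&(hsv[...,1]<70)&(hsv[...,0]<70); v,u=np.nonzero(m); print(u.min(),u.max(),v.min(),v.max(),u.mean(),v.mean())
for z in(56,44):print(w2bed(P0,unproj(w,(u.mean(),v.mean()),z)))
E
```

```text
348 361 236 271 350.93589743589746 248.87179487179486
[[-124.12850488  -35.98672655   56.        ]]
[[-118.08166166  -34.57907395   44.        ]]
```

Request:
servo_tool(commands=[0, 0.2, 0, 0, 1, 0, 0.4, 0, 0, 1, 0, 0.6, 0, 0, 1, 0, 0.8, 0, 0, 1, 0, 0.8, 0, 0, 1, 0, 0.8, 0, 0, 1])

```text
clock: 12.52
eef_pos: [506.5, 404.7, 39.3]
tool_rot: [3.14, -0.001, 1.817]
force: [0.6, 1.1, -1.3]
width: 0.0
```

```bash
python3 st.py; python3 - <<'E'
from mv import *
for n in("side","wrist"):
    d=ctrl.get_image(n); pickle.dump(d,open(f"pics/{n}9.pkl","wb"))
    cv2.imwrite(f"pics/{n}9.png",cv2.resize(d["img"][140:240,250:415],None,fx=4.8,fy=4.8,interpolation=cv2.INTER_CUBIC) if n=="side" else cv2.resize(d["img"][150:350,220:540],None,fx=2.5,fy=2.5))
E
```

```text
clk 12.52 bed [[-112.34  -29.73   39.27]] [ 3.140e+00 -1.000e-03  1.817e+00] F bed -0.9 0.8 -1.3
```

View pics/wrist9.png

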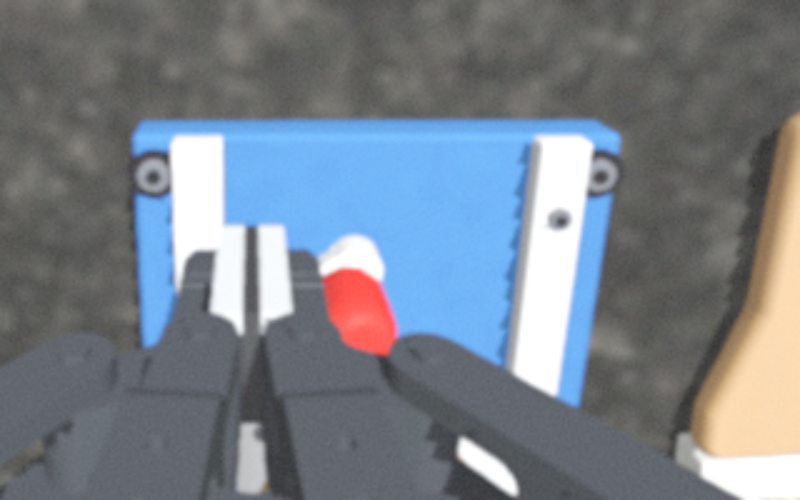

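Request:
servo_tool(commands=[0, -0.2, 0, 0, 1, 0.2, -0.3, 0, 0, 1, 0.5, -0.3, 0, 0, 1, 0.8, -0.3, 0, 0, 1, 0.8, -0.2, 0, 0, 1, 0.8, 0.2, 0, 0, 1, 0.8, 0.6, 0, 0, 1, 0.8, 1, 0, 0, 1, 0.8, 1, 0, 0, 1, 0.8, 1, 0, 0, 1])

```text
clock: 13.45
eef_pos: [525.1, 429.6, 39.0]
tool_rot: [3.141, -0.0, 1.817]
force: [0.3, 0.7, -0.4]
width: 0.2
```

```bash
python3 st.py; python3 - <<'E'
from mv import *
for n in("wrist",):
    d=ctrl.get_image(n); pickle.dump(d,open(f"pics/{n}10.pkl","wb"))
    cv2.imwrite(f"pics/{n}10.png",cv2.resize(d["img"][150:350,220:540],None,fx=2.5,fy=2.5))
E
```

```text
clk 13.45 bed [[-131.96   -5.55   39.01]] [ 3.141 -0.     1.817] F bed -0.6 0.4 -0.4
```

View pics/wrist10.png

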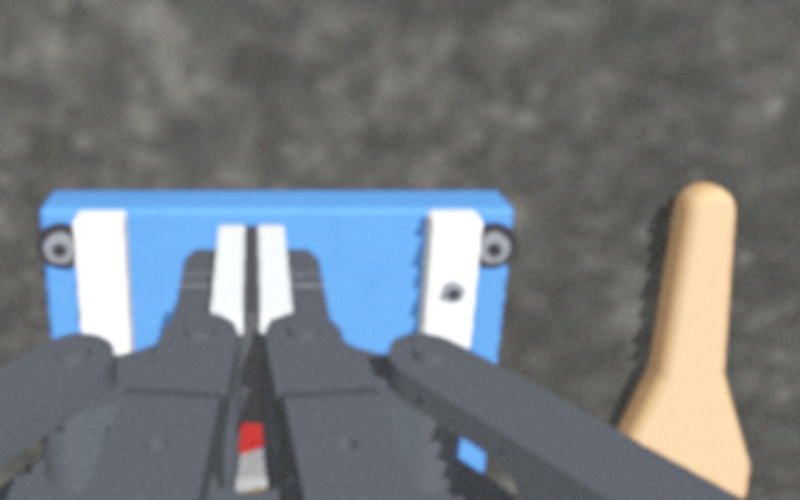

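Request:
servo_tool(commands=[-0.2, 0, 0, 0, 1, -0.4, 0, 0, 0, 1, -0.6, 0, 0, 0, 1, -0.8, 0, 0, 0, 1, -1.0, 0.05, 0, 0, 1, -1.2, 0.1, 0, 0, 1, -1.4, 0.1, 0, 0, 1, -1.5, 0.1, 0, 0, 1, -1.5, 0.1, 0, 0, 1])

```text
clock: 14.25
eef_pos: [536.8, 391.9, 38.9]
tool_rot: [-3.141, 0.002, 1.816]
force: [-0.5, -0.1, 0.2]
width: -0.0
```

```bash
python3 st.py; python3 - <<'E'
from mv import *
for n in("side","wrist"):
    d=ctrl.get_image(n); pickle.dump(d,open(f"pics/{n}11.pkl","wb"))
    cv2.imwrite(f"pics/{n}11.png",cv2.resize(d["img"][140:240,250:415],None,fx=4.8,fy=4.8,interpolation=cv2.INTER_CUBIC) if n=="side" else cv2.resize(d["img"][150:350,220:540],None,fx=2.5,fy=2.5))
E
```

```text
clk 14.25 bed [[-92.54  -3.42  38.93]] [-3.141e+00  2.000e-03  1.816e+00] F bed 0.0 -0.5 0.2
```

View pics/side11.png

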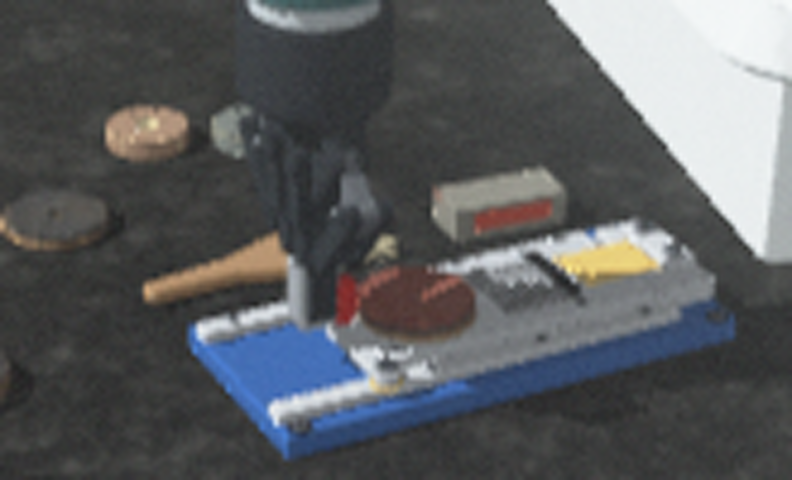

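Request:
servo_tool(commands=[-0.1, 0, 0, 0, 1, -0.2, 0, 0, 0, 1, -0.3, 0, 0, 0, 1, -0.3, 0, 0, 0, 1])

```text
clock: 14.68
eef_pos: [536.8, 390.4, 39.2]
tool_rot: [3.141, -0.006, 1.819]
force: [-0.9, 7.3, -2.9]
width: 0.4
```

```bash
python3 st.py
```

```text
clk 14.68 bed [[-91.1   -3.82  39.23]] [ 3.141 -0.006  1.819] F bed -7.3 0.9 -2.9
```

Request:
servo_tool(commands=[-0.1, 0, 0, 0, 1, -0.15, 0, 0, 0, 1, -0.15, 0, 0, 0, 1])

```text
clock: 14.93
eef_pos: [536.9, 390.2, 39.4]
tool_rot: [3.14, -0.011, 1.821]
force: [-1.7, 11.6, -5.5]
width: 0.1
```

```bash
python3 st.py
```

```text
clk 14.93 bed [[-90.88  -3.8   39.41]] [ 3.14  -0.011  1.821] F bed -11.7 1.2 -5.5
```

Against its stop. Retreat backwards (bed −x), then up.

Request:
servo_tool(commands=[0.2, 0, 0, 0, 1, 0.5, 0, 0, 0, 1, 0.9, 0, 0, 0, 1, 1.4, 0, 0, 0, 1, 1.6, 0, -0.5, 0, 1, 1.6, 0, -2, 0, 1, 1.6, 0, -3.5, 0, 1, 1.6, 0, -5, 0, 1, 1.6, 0, -5, 0, 1, 1.6, 0, -5, 0, 1])

```text
clock: 15.77
eef_pos: [530.7, 423.6, 168.3]
tool_rot: [3.136, -0.003, 1.818]
force: [-0.5, -0.8, -0.3]
width: 0.4
```

```bash
python3 st.py; python3 - <<'E'
from mv import *
for n in("side","top","wrist"):
    d=ctrl.get_image(n); pickle.dump(d,open(f"pics/{n}12.pkl","wb"))
    y0,y1,x0,x1=(140,240,250,415) if n=="side" else (170,265,270,410)
    cv2.imwrite(f"pics/{n}12.png",cv2.resize(d["img"][y0:y1,x0:x1],None,fx=4.8,fy=4.8,interpolation=cv2.INTER_CUBIC) if n!="wrist" else d["img"])
E
```

```text
clk 15.77 bed [[-124.72   -1.62  168.32]] [ 3.136e+00 -3.000e-03  1.818e+00] F bed 0.6 -0.7 -0.3
```

View pics/side12.png

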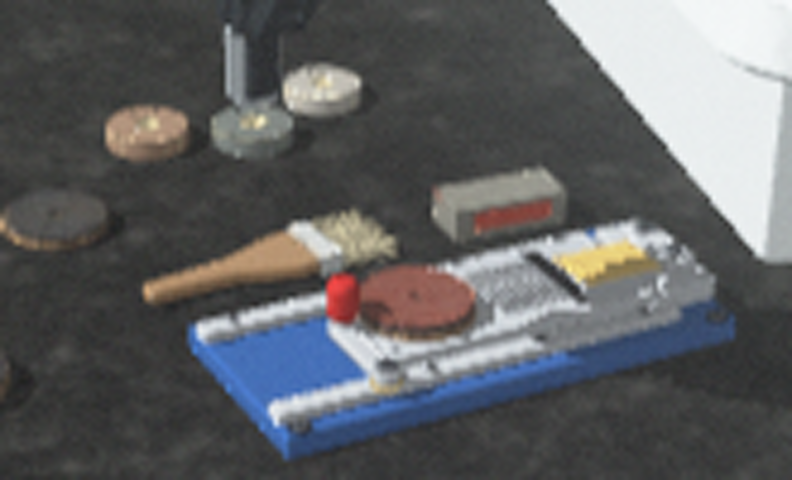

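View pics/wrist12.png

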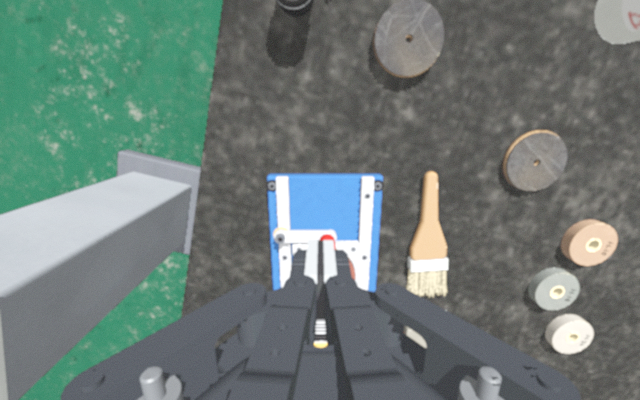

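View pics/top12.png

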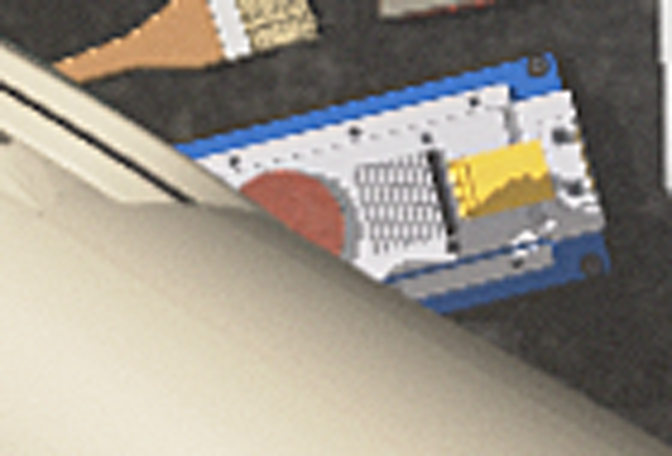

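```bash
python3 - <<'E'
from mv import *
t=pickle.load(open("pics/top12.pkl","rb")); s=pickle.load(open("pics/side12.pkl","rb")); w=pickle.load(open("pics/wrist12.pkl","rb"))
c=lambda x,y,a,b:((x+.5)/4.8-.5+a,(y+.5)/4.8-.5+b)
print("rib (want 55)",w2bed(P0,unproj(t,c(443,202,270,170),32)))
print("knob side (want -72,2)",w2bed(P0,unproj(s,c(343,282,250,140),56)))
print("pivot w",w2bed(P0,unproj(w,(280,238),33)),"arm at", w2bed(P0,unproj(w,(335,237),29)))
print("disc side (-29,0)",w2bed(P0,unproj(s,c(415,296,250,140),36)))
E
```

```text
rib (want 55) [[55.17836946 -3.71550364 32.        ]]
knob side (want -72,2) [[-72.52076643  -1.56204074  56.        ]]
pivot w [[-73.11868934 -45.89283066  33.        ]] arm at [[-72.40783246  10.81100808  29.        ]]
disc side (-29,0) [[-29.038777     0.31365627  36.        ]]
```

All the measurements agree with the home and shut positions, so I'm handing the job in.

```bash
python3 -c "
from cell import ctrl
print(ctrl.finish_job())"
```

```text
the job is handed in; nothing more can be done
None
```

The shoe is fully home under the leaf spring and the keeper is shut behind it. I handed the job in at about 16 s of the 58 s allowed.

- **Shoe:** I pressed it flat with closed fingertips on the thumb pad, at about 16–33 N down. I then slid it about 64 mm. At the end, sliding force rose from 14 N to 27 N with no further movement, which means the nose is on the stop.
- **Keeper:** I pushed the red knob in two stages, first across the channel and then along it. It stopped dead at 12 N against its own stop. After that I backed the fingers away and raised them clear.

**Last checks in the images** (bed coordinates):

| Feature | Measured x (mm) | Expected x (mm) |
|---|---|---|
| Thumb rib | 55.2 | 55 |
| Disc centre | -29.0 | -29 |
| Knob | -72.5 | -72 |

- **Sideways readings:** the knob came out at y = -1.6 mm against an expected 2 mm, and the rib at y = -3.7 mm against about 0. The disc came out at y = 0.3 mm. I put the two off readings down to picking pixels by hand in coarse or partly hidden views. The wrist image shows the keeper arm straight across the channel.
- **Other items:** the brush, stone and nearby items look unmoved in the pictures. I did not check the stopwatch and pen individually after the job. The fingers stayed clear of the leather disc throughout.
- **Final state:** after retreating, the force reading was about 0 N, so the robot is touching nothing.

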